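# Assemble the interlocking bench organiser

## Robot

A 7-joint arm with a two-finger parallel gripper is mounted at the origin on a cart in front of the work surface, level with it; the furniture and walls round the work are solid. World frame = base frame: x ahead of the robot, y to its left, z up, the work surface at z = 0. Lengths are in m, angles in degrees, forces in N, time in s.
With the tool pointing down it reaches from about 0.4 to 0.85 m from the base axis. Payload 4.5 kg.
Tool frame: the origin (TCP) lies on the centre line of the jaws, within the pads' length; the fingertips stand arm.tip_extent ahead of it and the grasp point (between the pads) lies 3 mm ahead of it (arm.tip_extent is the distance from the TCP to the fingertips, in m); z points along the fingers, y is the line along which they close (so a half turn about z gives the same grasp; the last joint's range is limited). The gripper opens to 85 mm and grips with 20 to 120 N. Pads are 22 mm wide; open, the fingers measure 114 mm over their backs; the gripper's body (76 mm by 85 mm) begins 54 mm behind the grasp point. The pads swing forward as they close: fully open they stand 13 mm farther back than shut.
Start: joints at [-72.491, 39.483, -11.15, 89.685, 9.013, 51.709, -12.324], TCP at [0.168, 0.602, 0.253] pointing down, gripper open.
Joint ranges: [-172.22, 172.22], [-26.19, 119.32], [-84.43, 86.54], [7.71, 146.69], [-57.33, 237.33], [2.42, 119.75], [-152.13, 152.13]. Speed limits (degrees/s): [147.25, 147.25, 180, 180, 180, 180, 180].

## Interface

Orientations are given as [roll, pitch, yaw] about the fixed x, y, z axes, in that order (R = Rz(yaw) Ry(pitch) Rx(roll)).
In Python, from workcell import arm, eyes, order, nets gives the robot as it stands.
- The arm moves only by the tool jog_arm, never from a script. Its argument "rows" is a list of rows, each a list of 3 entries, a list of its own where there are three numbers: the shift along the tool's x, y, z in units of 0.2 m (1.0 is 0.2 m), then the turn about the tool's z in units of 30 degrees (1.0 is 30 degrees), then the closure, from -1 (fully open) to 1 (shut). In form: [[[tx, ty, tz], twist, fingers], ...]. A call has 1 to 10 rows; each row is the pose to reach, as a shift and turn from the pose commanded when the call began, along the tool's axes at that moment; what a row does not reach only later rows make up. A row lasts 1/10 s, in which the tool goes at most 50 mm and 8.59 degrees, less where a joint would pass 70% of its speed; a pose out of reach is approached as far as the arm can. A call with a number of a shift or a turn outside -1 to 1 is refused whole. A call with a gripper value outside its range is refused whole. The fingers move at their own pace and stop on an object; the grip force is fixed at half the most. Time passes only in rows, so rows that repeat a pose let the fingers close. It gives the time, the measured TCP pose, the force, the opening and the grip force at its end, in the units of the state.
- arm.read_state(): the state, without advancing time (a new reading comes with each control period).
- eyes.snapshot(name): name is "scene" or "top" or "wrist"; returns a dict with "frame" (420x560x3 uint8, red, green, blue), "K" (3x3 intrinsics, pixels), "position" and "orientation" of the camera in the world. Camera axes: x right, y up, looking along -z (the intrinsics and any distortion apply to the point x, -y, -z); pixel columns grow to the right and rows downward; lengths in m; the calibration is good to about 2 mm. A picture is of the moment at which its call begins. There is no depth.
- order.hand_in(): hands the job in; it is judged then, once.
Trained networks look in a picture, given as the dict that the camera call returned (one of the last four; its "shot" number tells which), for a name from the list of things; names that differ only in an ending like _2 or _b are one class to them, and where a whole thing is asked for, a point or a joint stands for the part that bears it (a point fixed in the world has none). Each returns a list of dicts, best first, with "confidence" (0 to 1); they miss things now and then, are a little off and sometimes report something else, mostly with a low value. They report only what shows in the picture. A call takes as long as a camera call.
- nets.outline_of(picture, label): "pixels" (420x560 bool, what is visible of it) and "centre" ([row, column] in pixels, amid what is visible of it).
- nets.place_of(picture, label): "centre" ([row, column] in pixels: a listed point, or the origin of a listed thing).
The state is a dict: "time_s": time; "joint_positions": joint angles; "joint_velocities": joint speeds; "joint_torque": joint torques, N m; "eef_pos": TCP position; "tcp_rot": TCP orientation; "ft_force": force on the tool from outside, world axes, zero at the start; "ft_torque": the same for the moment, N m; "finger_gap": finger opening in m; "grasp_force": force on a finger pad.
Only numpy, scipy, OpenCV 4.12 (cv2) and the standard library are available. Lean on these libraries where they do the work, as an engineer would, in place of code of your own. Each camera call takes 0.05 s, during which the arm holds its last target. There are 200 camera calls.

## Task

Put the bench organiser together: fit the blue, green and orange inserts into the black frame, each turned the way it interlocks with the others and the frame's corner block, so that all three lie flush with the rim. Then take the black marker from its slanted socket and stand it upright in the orange insert's cup, and leave the tape roll, the white dish and the notebook where they are.

Things in the scene. Friction and masses are not known exactly. Their poses are not given: they have to be found in the camera images.
- frame: Fixed black frame 156x201x16 mm, origin under its centre. Open pocket 136 (x) by 181 (y), floor at 4 mm, rim at 16. Pocket = grid of 45 mm cells: rows 0-2 at x -45, 0, 45, columns 0-3 at y -67.5, -22.5, 22.5, 67.5. Cell (2,3) holds a fixed block (steel disc on it), rim high. Pattern (row,column): blue L (0,0)(0,1)(0,2)(1,0); green V (0,3)(1,3)(1,2); orange T (2,0)(2,1)(2,2)(1,1).
- seat_l (a point): Point fixed to the frame at (-45, -33.75, 36) mm, axes as the frame's: where insert_l_grip lies, with x, y and z axes agreeing, when the blue insert is home.
- seat_v (a point): The same for the green insert (insert_v_grip), at (0, 52.5, 36) mm in the frame.
- seat_t (a point): The same for the orange insert (insert_t_grip), at (45, -22.5, 46) mm in the frame.
- stand: Fixed aluminium stand, 205 mm wide (y); its panel slopes up 30 deg along the stand's +x. Origin on the bench, 34 mm below the panel face. Panel: 33 mm down-slope to 70 mm up-slope of there. A ledge at the low edge, 8 mm above the panel, stops the blue insert. At y +80, 20 mm up-slope, a grey square socket at right angles to the panel (leans 30 deg to the robot): 30 mm outside, 20 inside, 45 high.
- insert_l_grip (a point): Loose blue L insert, 0.14 kg, flat on the sloping stand, x up-slope, z = plate normal. Plate 12 mm thick; outline 2 mm inside the cells, lower edge bevelled 3x5. Point: middle of its upright rib (12 thick in x, 60 long in y, 36 high over the plate, foot 20 wide 2.5 high), 20 mm above the plate's top, 32 above its underside. Plate from here: bar x -22.5..22.5, y -56..79 and leg x 22.5..67.5, y -56..-11.
- insert_v_grip (a point): Loose green V insert, 0.14 kg, flat on the bench; plate thickness and rib as the blue one's (rib 12 mm thick in x, 60 long in y, 36 high over the plate). Point: middle of the rib, 20 mm above the plate's top, 32 above its underside. Plate from here: bar x -22.5..22.5, y -52.5..37.5 and square x -67.5..-22.5, y -7.5..37.5.
- insert_t_grip (a point): Loose orange T insert, 0.14 kg, flat on the bench; plate 12 mm thick with an open square cup, also its grip: 38 mm outside (sides along x, y), 28 inside, 50 high over the plate; cup floor = plate top. Point: on the cup's axis, 30 mm above its floor, 42 above the plate's underside, 20 below the cup rim. Plate from here: bar x -22.5..22.5, y -67.5..67.5 and stem x -67.5..-22.5, y -22.5..22.5.
- marker_center (a point): Loose black marker, 137 mm long, 17 thick, 0.025 kg. Point: its centre; x runs along it to the end that starts uppermost. Starts loosely (a few degrees of play) in the stand's socket, leaning 30 to 35 deg to the robot, some 92 mm sticking out. Either end may finish up.
- tape_roll: Yellow roll of tape, 64 x 64 x 18 mm, flat on the bench behind the frame, loose; origin: centre of its underside. To be left alone.
- dish: Shallow white weighing dish, 68 mm across, 15 high, on the bench behind frame and stand, loose; origin: centre of its underside. To be left alone.
- notepad: Dark pocket notebook, 70 x 110 x 12 mm, flat on the bench at the right, loose; origin: centre of its underside. To be left alone.

How it is judged (in metres and radians):
On the way, in this order (a step that is already met when the one before it is completed fails the run):
1. all three inserts lie home in the frame, flush with its rim (horizontal distance between insert_l_grip and seat_l below 0.008 m and z of insert_l_grip in the frame of seat_l between -0.003 and 0.003 m and angle between each of insert_l_grip, insert_v_grip, insert_t_grip's own z axis and vertical below 0.05 rad and angle between the x axis of insert_l_grip and the x axis of seat_l, either way round below 0.12 rad and horizontal distance between insert_v_grip and seat_v below 0.008 m and z of insert_v_grip in the frame of seat_v between -0.003 and 0.003 m and angle between the x axis of insert_v_grip and the x axis of seat_v, either way round below 0.12 rad and horizontal distance between insert_t_grip and seat_t below 0.008 m and z of insert_t_grip in the frame of seat_t between -0.003 and 0.003 m and angle between the x axis of insert_t_grip and the x axis of seat_t, either way round below 0.12 rad), for 0.2 s.
2. the marker stands in the cup of the orange insert ((angle between marker_center's own x axis and vertical below 0.3 rad or angle between marker_center's own x axis and vertical above 2.84 rad) and horizontal distance between marker_center and insert_t_grip below 0.02 m and z of marker_center in the frame of insert_t_grip between 0.03 and 0.046 m), for 0.2 s.
At the end, for the whole second after the job is handed in: Each insert is home: grip point within 8 mm sideways and 3 mm in height of its seat, level within 0.05 rad, turned within 0.12 rad. The marker stands in the cup within 0.3 rad of upright, its centre within 20 mm sideways of and 30 to 46 mm above insert_t_grip. All at rest (all of step 1 and all of step 2 and linear speed of each of insert_l, insert_v, insert_t, marker below 0.02 m/s); the robot touches nothing.
It fails at once if the tape roll, the dish or the notebook is moved more than 30 mm (distance of any of tape_roll, dish, notepad from where it was at the start of the episode above 0.03 m).
It also fails if it takes over 72 s, if anything falls off the work surface, if the arm or the gripper's body presses on something with over 40 N, if the wrist force passes 120 N, or if a joint passes its speed limit or range.

## Working session

There is one attempt and no reset: what is moved stays moved. The work goes in short steps, Python scripts to look and compute and a tool call to move; the robot and the scene stay as the last step left them, time stands still between calls to the robot, and variables do not carry over. Pictures are saved under pics/ and viewed, at most 10 in all, crops included, and the job is handed in when it is done.

Besides the shell and the picture viewer there is one more tool, called after "Call:" as name([rows], argument=value, ...), one row to a line, values as JSON. jog_arm: Moves the arm, as the interface text tells. Shifts and turns lie within -1 to 1; 1 stands for 0.2 m of shift or 30 degrees of turn. Its arguments: {"type":"object","properties":{"rows":{"type":"array"}},"required":["rows"]}

```bash
mkdir -p pics; ls; cat > h.py <<'E'
import numpy as np,cv2
from scipy.spatial.transform import Rotation as Ro
from workcell import arm, eyes, order, nets
def rot(o):
    o=np.array(o,float)
    return o if o.shape==(3,3) else (Ro.from_quat(o).as_matrix() if o.size==4 else Ro.from_euler('xyz',o,degrees=True).as_matrix())
def ray(p,rc):
    K=np.array(p['K']);d=np.linalg.inv(K)@[rc[1],rc[0],1]
    return np.array(p['position']),rot(p['orientation'])@(d*[1,-1,-1])
def onz(p,rc,z):
    o,d=ray(p,rc);return o+d*(z-o[2])/d[2]
def proj(p,X):
    c=rot(p['orientation']).T@(np.array(X)-p['position']);c=c*[1,-1,-1];u=np.array(p['K'])@c
    return u[1]/u[2],u[0]/u[2]
def tri(obs):
    A=np.zeros((3,3));b=np.zeros(3)
    for p,rc in obs:
        o,d=ray(p,rc);d=d/np.linalg.norm(d);M=np.eye(3)-np.outer(d,d);A+=M;b+=M@o
    return np.linalg.solve(A,b)
def save(p,n): cv2.imwrite('pics/'+n,cv2.cvtColor(p['frame'],cv2.COLOR_RGB2BGR))
E
python3 - <<'E'
from h import *
print(arm.read_state(), arm.tip_extent)
P={n:eyes.snapshot(n) for n in('scene','top','wrist')}
for n,p in P.items():
    print(n,[(k,v if k!='frame' else 0) for k,v in p.items()])
    for l in ['frame','stand','seat_l','seat_v','seat_t','insert_l_grip','insert_v_grip','insert_t_grip','marker_center','tape_roll','dish','notepad']:
        r=nets.place_of(p,l); print(l,[(np.round(q['centre'],1),round(q['confidence'],2)) for q in r[:2]])
cv2.imwrite('pics/a.png',cv2.cvtColor(np.hstack([cv2.resize(P[n]['frame'],(400,300)) for n in('scene','wrist')]),cv2.COLOR_RGB2BGR))
save(P['top'],'b.png')
E
```

```text
pics
{'time_s': 0.0, 'joint_positions': array([-72.49084041,  39.53480735, -11.14435487,  89.74727899,
         9.0140914 ,  51.71108073, -12.32398027]), 'joint_velocities': array([ 0.08638348, -0.00271515,  0.11238877, -0.05253097,  0.07431388,
        0.00126845,  0.02462738]), 'joint_torque': array([ 1.81726250e-06, -5.39620078e+01, -1.26661777e+00, -1.58547682e+01,
        9.06103814e-03,  9.59889177e-03, -3.87829875e-07]), 'eef_pos': array([0.16767425, 0.60142392, 0.25245494]), 'tcp_rot': array([-1.79889304e+02,  9.67929035e-03,  1.64433460e+02]), 'ft_force': array([-0.1209753 ,  0.17613261,  0.085935  ]), 'ft_torque': array([ 0.02961547,  0.0056771 , -0.01525745]), 'grasp_force': 0.0, 'finger_gap': 0.0853306713148227} 0.022
scene [('frame', 0), ('K', array([[495.12650363,   0.        , 275.95633327],
       [  0.        , 495.12650363, 201.73159776],
       [  0.        ,   0.        ,   1.        ]])), ('position', array([-0.37707402, -0.76277822,  0.64110605])), ('orientation', array([ 65.78373872,  -0.3465805 , -53.04028259])), ('shot', 1)]
frame [(array([233.2, 252.9]), 0.8
[... 1452 characters left out ...]
ip [(array([223.1, 343. ]), 0.93)]
marker_center [(array([262.9, 157. ]), 0.6)]
tape_roll [(array([156.9, 270.3]), 0.48)]
dish [(array([175.4, 218.5]), 0.89)]
notepad [(array([180. , 398.9]), 0.92), (array([220.3, 268.1]), 0.36)]
wrist [('frame', 0), ('K', array([[337.96907046,   0.        , 280.06475308],
       [  0.        , 337.96907046, 204.89604988],
       [  0.        ,   0.        ,   1.        ]])), ('position', array([0.08821226, 0.62318998, 0.37360288])), ('orientation', array([-18.60694689,   0.12498336,  74.41079062])), ('shot', 3)]
frame []
stand []
seat_l []
seat_v []
seat_t []
insert_l_grip []
insert_v_grip []
insert_t_grip []
marker_center []
tape_roll []
dish []
notepad []
```

View pics/a.png

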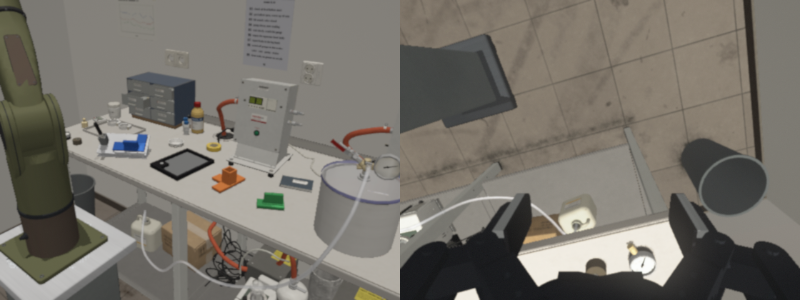

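View pics/b.png

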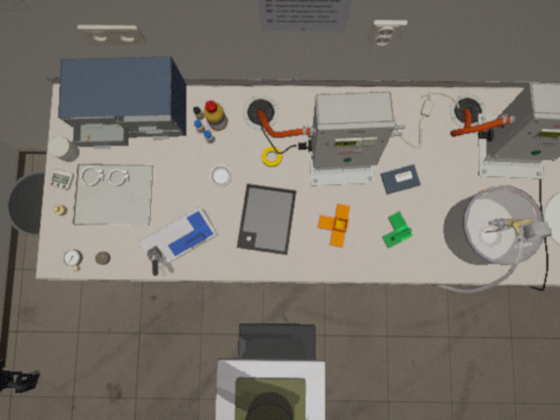

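```bash
cat >> h.py <<'E'
from scipy.optimize import minimize
# boxes (x0,x1,y0,y1,z0,z1) in mm in part frame
B={'frame':[(-78,78,-100.5,100.5,0,16)],
'l':[(-20.5,20.5,-54,77,-32,-20),(20.5,65.5,-54,-13,-32,-20),(-6,6,-30,30,-20,16)],
'v':[(-20.5,20.5,-50.5,35.5,-32,-20),(-65.5,-20.5,-5.5,35.5,-32,-20),(-6,6,-30,30,-20,16)],
't':[(-20.5,20.5,-65.5,65.5,-42,-30),(-65.5,-20.5,-20.5,20.5,-42,-30),(-19,19,-19,19,-30,20)],
'notepad':[(-35,35,-55,55,0,12)]}
Z={'frame':0,'l':.0557,'v':.032,'t':.042,'notepad':0}
def render(p,part,x,y,z,yaw,tilt=0,S=4):
    R=Ro.from_euler('ZY',[yaw,tilt],degrees=True).as_matrix();m=np.zeros((420*S,560*S),np.uint8)
    for b in B[part]:
        c=np.array([[b[i],b[2+j],b[4+k]] for i in(0,1) for j in(0,1) for k in(0,1)])/1000@R.T+[x,y,z]
        q=np.array([proj(p,X)[::-1] for X in c])
        h=cv2.convexHull(((q+.5)*S).astype(np.float32)).astype(int); cv2.fillConvexPoly(m,h,255)
    return cv2.resize(m,(560,420),interpolation=cv2.INTER_AREA)/255.
def fit(obs,part,x0,tilt=0,z=None):
    z=Z[part] if z is None else z
    def f(v):
        return sum(np.abs(render(p,part,v[0],v[1],z,v[2]*1000,tilt)-m).sum()/m.sum() for p,m in obs)
    best=None
    for yaw in np.atleast_1d(x0[2]):
        s=np.array([x0[0],x0[1],yaw/1000])
        r=minimize(f,s,method='Nelder-Mead',options=dict(initial_simplex=[s,s+[.008,0,0],s+[0,.008,0],s+[0,0,.012]],xatol=2e-4,fatol=1e-3,maxiter=120))
        if best is None or r.fun<best.fun: best=r
    return np.round([best.x[0],best.x[1],best.x[2]*1000,best.fun/len(obs)],4)
def best(p,l):
    r=nets.outline_of(p,l)
    return (r[0]['pixels'].astype(float),r[0]['confidence'],r[0]['centre']) if r else None
E
python3 - <<'E'
from h import *
p=eyes.snapshot('top')
for part,l,yaws,t in [('frame','frame',[80,100],0),('v','insert_v_grip',range(0,360,45),0),('t','insert_t_grip',range(0,360,45),0),('l','insert_l_grip',[0,30,-30],-30)]:
    m=best(p,l); c=nets.place_of(p,l)[0]['centre']
    X=onz(p,c,Z[part]); print(part,m[1],m[2],m[0].sum(),X,fit([(p,m[0])],part,(X[0],X[1],list(yaws)),t))
for l,z in [('stand',0),('tape_roll',0),('dish',0),('notepad',0)]:
    m=best(p,l);print(l,onz(p,nets.place_of(p,l)[0]['centre'],z))
    if l in('stand',): 
        c=max(cv2.findContours(m[0].astype(np.uint8),0,2)[0],key=cv2.contourArea);print(m[1],cv2.minAreaRect(c))
q=eyes.snapshot('scene')
for l in ['marker_center']:
  print(tri([(p,nets.place_of(p,l)[0]['centre']),(q,nets.place_of(q,l)[0]['centre'])]))
  m=best(p,l);print(m[1:],m[0].sum())
print(tri([(p,nets.place_of(p,'insert_l_grip')[0]['centre']),(q,nets.place_of(q,'insert_l_grip')[0]['centre'])]))
E
```

```text
frame 0.78 [219.4, 267.2] 3309.0 [0.56250095 0.01986894 0.        ] [5.70800e-01 1.73000e-02 8.24758e+01 2.85000e-02]
v 0.81 [235.4, 395.0] 530.0 [ 0.55731586 -0.21026713  0.032     ] [  0.5646  -0.2029 132.       2.1162]
t 0.88 [221.6, 338.0] 793.0 [ 0.55833886 -0.21503709  0.042     ] [ 5.542000e-01 -2.061000e-01  2.582257e+02  7.050000e-02]
l 0.88 [235.4, 192.6] 759.0 [0.50284019 0.2279818  0.0557    ] [ 0.4989  0.2263 30.5151  0.1246]
stand [0.48977197 0.27252133 0.        ]
0.91 ((178.18255615234375, 237.68310546875), (34.61410903930664, 73.3259506225586), 60.01836013793945)
tape_roll [0.76333606 0.00353356 0.        ]Traceback (most recent call last):
  File "<stdin>", line 7, in <module>
IndexError: list index out of range
```

```bash
python3 - <<'E'
from h import *
p=eyes.snapshot('top')
m=best(p,'insert_v_grip');X=onz(p,m[2],.01)
for y0 in (0,90,180,270):print('v',X,y0,fit([(p,m[0])],'v',(X[0],X[1],[y0+0,y0+45])))
m=best(p,'insert_l_grip')
for y0 in (20,30):print(fit([(p,m[0])],'l',(.4989,.2263,y0),-30))
q=eyes.snapshot('scene')
a=nets.place_of(p,'marker_center');b=nets.place_of(q,'marker_center')
print(a,b)
if a and b: print(tri([(p,a[0]['centre']),(q,b[0]['centre'])]))
for s in(p,q):
  m=best(s,'marker_center')
  if m:
    r,c=np.nonzero(m[0]);print(m[1:],m[0].sum(),cv2.minAreaRect(np.c_[c,r].astype(np.float32)))
E
```

```text
v [ 0.52556264 -0.38333323  0.01      ] 0 [  0.5516  -0.3946 -23.0127   0.4793]
v [ 0.52556264 -0.38333323  0.01      ] 90 [ 0.5437 -0.3764 83.4343  0.4841]
v [ 0.52556264 -0.38333323  0.01      ] 180 [ 5.270000e-01 -3.895000e-01  2.071075e+02  8.740000e-02]
v [ 0.52556264 -0.38333323  0.01      ] 270 [  0.5506  -0.3946 336.4514   0.4775]
[ 0.4994  0.2275 29.8851  0.1478]
[ 0.4994  0.2269 30.8726  0.1419]
[{'centre': [261.7, 157.1], 'confidence': 0.52}, {'centre': [159.2, 267.2], 'confidence': 0.47}, {'centre': [234.5, 402.3], 'confidence': 0.36}] [{'centre': [275.9, 383.9], 'confidence': 0.65}, {'centre': [185.6, 139.7], 'confidence': 0.55}]
[ 0.5049643  -0.03748567  0.09519771]
```

Call:
jog_arm([
  [[-0.736,-0.843,0],0,-1],
  [[-0.736,-0.843,0],0,-1],
  [[-0.736,-0.843,0],0,-1],
  [[-0.736,-0.843,0],0,-1],
  [[-0.736,-0.843,0],0,-1],
])

```text
time_s: 3.6
eef_pos: [0.2664, 0.3951, 0.2533]
tcp_rot: [-179.8, 0.1, 164.2]
ft_force: [0.4, 0.3, -0.5]
finger_gap: 0.0856
grasp_force: 0.0
```

Call:
jog_arm([
  [[-0.736,-0.843,0],0,-1],
  [[-0.736,-0.843,0],0,-1],
  [[-0.736,-0.843,0],0,-1],
  [[-0.736,-0.843,0],0,-1],
  [[-0.736,-0.843,0],0,-1],
])

```text
time_s: 4.1
eef_pos: [0.3621, 0.1937, 0.2534]
tcp_rot: [-179.9, 0.1, 164.1]
ft_force: [-0.9, 0.3, 0.1]
finger_gap: 0.0852
grasp_force: 0.0
```

Call:
jog_arm([
  [[-0.736,-0.843,0],0,-1],
  [[-0.736,-0.843,0],0,-1],
  [[-0.736,-0.843,0],0,-1],
  [[-0.736,-0.843,0],0,-1],
  [[-0.736,-0.843,0],0,-1],
])

```text
time_s: 4.6
eef_pos: [0.459, -0.0087, 0.2534]
tcp_rot: [-179.9, 0.1, 164.0]
ft_force: [-0.1, 1.0, -0.1]
finger_gap: 0.0857
grasp_force: 0.0
```

Call:
jog_arm([
  [[-0.736,-0.843,0],-0.12,-1],
  [[-0.736,-0.843,0],-0.12,-1],
  [[-0.736,-0.843,0],-0.12,-1],
  [[-0.736,-0.843,0],-0.12,-1],
  [[-0.736,-0.843,0],-0.12,-1],
  [[-0.736,-0.843,0],-0.12,-1],
  [[-0.736,-0.843,0],-0.12,-1],
])

```text
time_s: 5.3
eef_pos: [0.5537, -0.2054, 0.253]
tcp_rot: [180.0, -0.0, 168.0]
ft_force: [-0.5, 0.6, -0.9]
finger_gap: 0.0854
grasp_force: 0.0
```

```bash
cat >> h.py <<'E'
def look(cam,items):
    p=eyes.snapshot(cam);out={}
    for part,l,x0,tilt in items:
        m=best(p,l)
        if m is None: print(part,'none');continue
        print(part,round(m[1],2),np.round(m[2]),int(m[0].sum()),fit([(p,m[0])],part,x0,tilt))
    return p
def go(dx,dy,yaw):  # units for world delta at tool yaw
    y=np.radians(yaw); print('tool units',np.round([(dx*np.cos(y)+dy*np.sin(y))/.2,(dx*np.sin(y)-dy*np.cos(y))/.2],3))
E
python3 - <<'E'
from h import *
p=look('wrist',[('t','insert_t_grip',(.5542,-.2061,258.2),0)])
s=arm.read_state();print(s['eef_pos'],s['tcp_rot'],s['joint_positions'])
save(p,'c.png')
E
```

```text
t 0.83 [165. 288.] 5959 [ 5.523000e-01 -2.050000e-01  2.590733e+02  4.430000e-02]
[ 0.55358932 -0.20368234  0.25330926] [ 1.79934052e+02 -4.87628599e-02  1.68170054e+02] [ 26.19803325  37.31941307 -18.00684613  95.71569175  14.22883061
  49.27658544  80.47135827]
```

View pics/c.png

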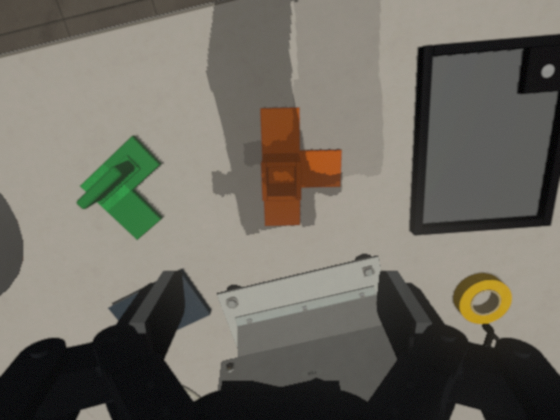

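Call:
jog_arm([
  [[0.005,-0.008,0.25],-0.03,-1],
  [[0.005,-0.008,0.5],-0.03,-1],
  [[0.005,-0.008,0.75],-0.03,-1],
  [[0.005,-0.008,0.9],-0.03,-1],
  [[0.005,-0.008,1.0],-0.03,-1],
  [[0.005,-0.008,1.0],-0.03,-1],
  [[0.005,-0.008,1.0],-0.03,1],
  [[0.005,-0.008,1.0],-0.03,1],
  [[0.005,-0.008,1.0],-0.03,1],
  [[0.005,-0.008,1.0],-0.03,1],
])

```text
time_s: 6.4
eef_pos: [0.5537, -0.207, 0.0549]
tcp_rot: [180.0, 0.2, 168.9]
ft_force: [-1.4, 1.6, 9.3]
finger_gap: 0.0367
grasp_force: 61.5
```

Call:
jog_arm([
  [[0,0,0],0,1],
  [[0,0,0],0,1],
  [[0,0,-0.05],0,1],
  [[0,0,-0.15],0,1],
  [[0,0,-0.3],0,1],
  [[0,0,-0.35],0,1],
  [[0,0,-0.35],0,1],
])

```text
time_s: 7.1
eef_pos: [0.5537, -0.2075, 0.1251]
tcp_rot: [-180.0, 0.2, 168.9]
ft_force: [0.4, 0.3, -0.6]
finger_gap: 0.0371
grasp_force: 60.3
```

Call:
jog_arm([
  [[0.018,0.68,-0.4],1,1],
  [[0.018,0.68,-0.4],1,1],
  [[0.018,0.68,-0.4],1,1],
  [[0.018,0.68,-0.4],1,1],
])

```text
time_s: 7.5
eef_pos: [0.5777, -0.0641, 0.2051]
tcp_rot: [179.6, 0.0, 139.2]
ft_force: [0.3, 0.0, -1.8]
finger_gap: 0.0374
grasp_force: 60.8
```

Call:
jog_arm([
  [[0.35,0.573,0],1,1],
  [[0.35,0.573,0],1,1],
  [[0.35,0.573,0],1,1],
  [[0.35,0.573,0],1,1],
])

```text
time_s: 7.9
eef_pos: [0.5974, 0.0687, 0.2017]
tcp_rot: [180.0, -0.3, 109.3]
ft_force: [-1.0, -1.0, -1.9]
finger_gap: 0.0371
grasp_force: 60.8
```

Call:
jog_arm([
  [[0,0,0],1,1],
  [[0,0,0],1,1],
  [[0,0,0],1,1],
  [[0,0,0],1,1],
])

```text
time_s: 8.3
eef_pos: [0.5968, 0.0596, 0.2018]
tcp_rot: [-179.9, 0.1, 78.7]
ft_force: [0.2, 1.1, -1.3]
finger_gap: 0.0371
grasp_force: 60.8
```

Call:
jog_arm([
  [[0,0,0],1,1],
  [[0,0,0],1,1],
  [[0,0,0],1,1],
  [[0,0,0],1,1],
])

```text
time_s: 8.7
eef_pos: [0.5968, 0.0595, 0.2018]
tcp_rot: [-179.9, 0.2, 48.7]
ft_force: [0.5, 0.2, -0.9]
finger_gap: 0.0371
grasp_force: 60.8
```

Call:
jog_arm([
  [[0,0,0],1,1],
  [[0,0,0],1,1],
  [[0,0,0],1,1],
  [[0,0,0],1,1],
])

```text
time_s: 9.1
eef_pos: [0.5968, 0.0596, 0.2018]
tcp_rot: [180.0, 0.2, 18.7]
ft_force: [-0.8, -0.2, -1.1]
finger_gap: 0.037
grasp_force: 60.8
```

Call:
jog_arm([
  [[0,0,0],0.9,1],
  [[0,0,0],0.9,1],
  [[0,0,0],0.9,1],
  [[0,0,0],0.9,1],
  [[0,0,0],0.9,1],
])

```text
time_s: 9.6
eef_pos: [0.5971, 0.0596, 0.2023]
tcp_rot: [179.9, 0.1, -7.9]
ft_force: [0.5, 0.1, -1.3]
finger_gap: 0.0372
grasp_force: 60.8
```

```bash
python3 - <<'E'
from h import *
s=arm.read_state();t=s['eef_pos'];print(t)
p=eyes.snapshot('wrist');m=best(p,'insert_t_grip');f=best(p,'frame')
print(m[1:],f[1:])
print('T',fit([(p,m[0])],'t',(t[0],t[1],82),0,z=t[2]-.011))
save(p,'d.png')
E
```

```text
[0.59712217 0.05960223 0.20227209]
(0.71, [134.1, 356.3]) (0.91, [138.6, 358.4])
T [6.31100e-01 2.36000e-02 1.17318e+02 1.52130e+00]
```

View pics/d.png

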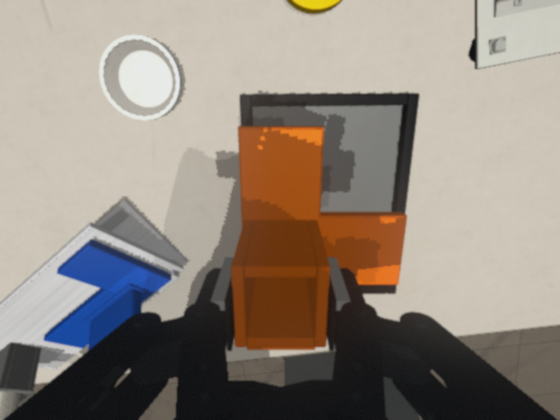

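```bash
python3 - <<'E'
from h import *
from scipy.optimize import least_squares
p=eyes.snapshot('wrist');t=arm.read_state()['eef_pos'];print(t)
def rig(px,loc,z):
    W=np.array([onz(p,c,z)[:2] for c in px]);loc=np.array(loc)/1000
    f=lambda v:(np.c_[np.cos(v[2])*loc[:,0]-np.sin(v[2])*loc[:,1],np.sin(v[2])*loc[:,0]+np.cos(v[2])*loc[:,1]]+v[:2]-W).ravel()
    r=least_squares(f,[t[0],t[1],1.43]);print(r.x[:2],np.degrees(r.x[2]),np.round(r.fun*1000,1))
rig([(94,240),(94,418),(292,396)],[(78,-100.5),(-78,-100.5),(-78,100.5)],.016)
rig([(127,239),(127,324),(213,406),(286,400)],[(20.5,-65.5),(-20.5,-65.5),(-65.5,-20.5),(-65.5,20.5)],t[2]-.043)
f=best(p,'frame')[0]; o=best(p,'insert_t_grip')
print(o[1],[np.round(q['centre']) for q in nets.place_of(p,'frame')[:2]])
E
```

```text
[0.59761543 0.05947969 0.20314307]
[0.57085907 0.01872971] 82.53579441772013 [-0.   0.9  1.1 -1.1 -1.1  0.3]
[0.59771861 0.05806274] 82.26059672498654 [ 0.   0.6  0.1 -0.1 -1.3 -0.9  1.2  0.4]Traceback (most recent call last):
  File "<stdin>", line 11, in <module>
TypeError: 'NoneType' object is not subscriptable
```

Call:
jog_arm([
  [[0.006,-0.0085,0.2],0,1],
  [[0.006,-0.0085,0.4],0,1],
  [[0.006,-0.0085,0.55],0,1],
  [[0.006,-0.0085,0.62],0,1],
  [[0.006,-0.0085,0.66],0,1],
  [[0.006,-0.0085,0.69],0,1],
  [[0.006,-0.0085,0.715],0,1],
  [[0.006,-0.0085,0.715],0,1],
])

```text
time_s: 10.7
eef_pos: [0.5995, 0.0611, 0.0607]
tcp_rot: [-180.0, -0.0, -8.1]
ft_force: [0.4, -0.4, -0.8]
finger_gap: 0.037
grasp_force: 60.8
```

Call:
jog_arm([
  [[0,0,0],0,-0.4],
  [[0,0,0],0,-0.4],
  [[0,0,0],0,-0.4],
  [[0,0,-0.2],0,-0.4],
  [[0,0,-0.45],0,-0.4],
  [[0,0,-0.7],0,-1],
  [[0,0,-0.7],0,-1],
])

```text
time_s: 11.4
eef_pos: [0.6034, 0.0597, 0.2074]
tcp_rot: [-179.9, -0.8, -8.1]
ft_force: [1.1, -0.5, 0.3]
finger_gap: 0.0848
grasp_force: 0.0
```

Call:
jog_arm([
  [[0,1,-0.25],-1,-1],
  [[0,1,-0.25],-1,-1],
  [[0,1,-0.25],-1,-1],
  [[0,1,-0.25],-1,-1],
  [[0,1,-0.25],-1,-1],
])

```text
time_s: 11.9
eef_pos: [0.5694, -0.1467, 0.2531]
tcp_rot: [179.6, -0.1, 21.3]
ft_force: [0.2, 0.1, 0.1]
finger_gap: 0.0852
grasp_force: 0.0
```

Call:
jog_arm([
  [[-0.34,0.54,0],-1,-1],
  [[-0.34,0.54,0],-1,-1],
  [[-0.34,0.54,0],-1,-1],
  [[-0.34,0.54,0],-1,-1],
])

```text
time_s: 12.3
eef_pos: [0.5458, -0.2691, 0.2507]
tcp_rot: [179.9, 0.2, 51.7]
ft_force: [0.5, 0.6, 0.0]
finger_gap: 0.0851
grasp_force: 0.0
```

Call:
jog_arm([
  [[-0.57,0.3,0],-1,-1],
  [[-0.57,0.3,0],-1,-1],
  [[-0.57,0.3,0],-1,-1],
  [[-0.57,0.3,0],-1,-1],
])

```text
time_s: 12.7
eef_pos: [0.5217, -0.396, 0.2502]
tcp_rot: [-179.9, 0.3, 81.7]
ft_force: [-0.4, -0.4, 0.8]
finger_gap: 0.0853
grasp_force: 0.0
```

Call:
jog_arm([
  [[0,0,0],-1,-1],
  [[0,0,0],-1,-1],
  [[0,0,0],-1,-1],
  [[0,0,0],-1,-1],
])

```text
time_s: 13.1
eef_pos: [0.5251, -0.3889, 0.25]
tcp_rot: [-180.0, -0.0, 112.2]
ft_force: [0.5, 0.8, 0.1]
finger_gap: 0.0852
grasp_force: 0.0
```

Call:
jog_arm([
  [[0,0,0],-0.17,-1],
  [[0,0,0],-0.17,-1],
  [[0,0,0],-0.17,-1],
])

```text
time_s: 13.4
eef_pos: [0.5252, -0.389, 0.2501]
tcp_rot: [-180.0, -0.0, 116.9]
ft_force: [-0.7, 0.1, -0.0]
finger_gap: 0.0854
grasp_force: 0.0
```

```bash
python3 - <<'E'
from h import *
p=look('wrist',[('v','insert_v_grip',(.527,-.3895,207),0)])
s=arm.read_state();print(s['eef_pos'],s['tcp_rot'],s['joint_positions'],s['time_s'])
p=eyes.snapshot('top');m=best(p,'insert_t_grip')
print('T',m[1:],fit([(p,m[0])],'t',(.599,.0604,82.5),0,.046))
E
```

```text
v 0.98 [169. 291.] 4564 [ 5.250000e-01 -3.872000e-01  2.076018e+02  4.750000e-02]
[ 0.52524536 -0.38908794  0.25015675] [-1.79990327e+02 -1.25474459e-02  1.16944556e+02] [32.57586227 41.76049835 -0.16431211 84.81682529  0.1386579  53.43859764
 59.31522607] 13.5
T (0.84, [208.8, 254.8]) [6.01500e-01 5.95000e-02 8.24194e+01 5.60000e-02]
```

Call:
jog_arm([
  [[0.008,0.003,0.25],-0.02,-1],
  [[0.008,0.003,0.5],-0.02,-1],
  [[0.008,0.003,0.75],-0.02,-1],
  [[0.008,0.003,0.95],-0.02,-1],
  [[0.008,0.003,0.95],-0.02,-1],
])

```text
time_s: 14.1
eef_pos: [0.5213, -0.3846, 0.0544]
tcp_rot: [-179.7, -0.6, 117.6]
ft_force: [-1.3, 1.6, 1.2]
finger_gap: 0.0854
grasp_force: 0.0
```

Call:
jog_arm([
  [[0,0,0.1],0,-0.5],
  [[0,0,0.1],0,0],
  [[0,0,0.1],0,1],
  [[0,0,0.1],0,1],
  [[0,0,0.1],0,1],
  [[0,0,0.1],0,1],
  [[0,0,0.1],0,1],
  [[0,0,0.1],0,1],
])

```text
time_s: 14.9
eef_pos: [0.526, -0.3881, 0.042]
tcp_rot: [179.9, 0.1, 117.6]
ft_force: [-0.4, 1.6, 7.1]
finger_gap: 0.0107
grasp_force: 59.4
```

Call:
jog_arm([
  [[0,0,-0.1],0,1],
  [[0,0,-0.3],0,1],
  [[0,0,-0.5],0,1],
  [[0,0,-0.75],0,1],
  [[0,0,-0.75],0,1],
])

```text
time_s: 15.4
eef_pos: [0.5288, -0.3905, 0.198]
tcp_rot: [179.6, 0.7, 117.6]
ft_force: [1.0, -1.0, -1.7]
finger_gap: 0.0111
grasp_force: 58.9
```

Call:
jog_arm([
  [[0.894,0.447,0],1,1],
  [[0.894,0.447,0],1,1],
  [[0.894,0.447,0],1,1],
  [[0.894,0.447,0],1,1],
  [[0.894,0.447,0],1,1],
])

```text
time_s: 15.9
eef_pos: [0.5215, -0.1766, 0.1894]
tcp_rot: [-179.8, -0.5, 88.3]
ft_force: [1.0, -0.5, -1.7]
finger_gap: 0.0112
grasp_force: 58.9
```

Call:
jog_arm([
  [[1,-0.06,0],1,1],
  [[1,-0.06,0],1,1],
  [[1,-0.06,0],1,1],
  [[1,-0.06,0],1,1],
  [[1,-0.06,0],1,1],
])

```text
time_s: 16.4
eef_pos: [0.5167, 0.0235, 0.1892]
tcp_rot: [-179.7, -0.2, 58.5]
ft_force: [-0.0, -0.1, -2.0]
finger_gap: 0.0111
grasp_force: 58.9
```

Call:
jog_arm([
  [[0,0,0],1,1],
  [[0,0,0],1,1],
  [[0,0,0],1,1],
  [[0,0,0],1,1],
])

```text
time_s: 16.8
eef_pos: [0.5174, 0.0125, 0.19]
tcp_rot: [-180.0, 0.0, 27.4]
ft_force: [-0.5, 0.0, -1.4]
finger_gap: 0.0107
grasp_force: 58.9
```

Call:
jog_arm([
  [[0,0,0],1,1],
  [[0,0,0],1,1],
  [[0,0,0],1,1],
  [[0,0,0],1,1],
])

```text
time_s: 17.2
eef_pos: [0.5174, 0.0125, 0.1899]
tcp_rot: [180.0, 0.1, -2.6]
ft_force: [-0.2, 0.3, -0.7]
finger_gap: 0.011
grasp_force: 58.9
```

Call:
jog_arm([
  [[0,-0.065,0],0.17,1],
  [[0,-0.065,0],0.17,1],
  [[0,-0.065,0],0.17,1],
])

```text
time_s: 17.5
eef_pos: [0.518, 0.0255, 0.19]
tcp_rot: [180.0, 0.0, -7.3]
ft_force: [0.1, 0.2, -0.4]
finger_gap: 0.0113
grasp_force: 58.9
```

```bash
python3 - <<'E'
from h import *
s=arm.read_state();t=s['eef_pos'];print(t,s['tcp_rot'],s['joint_positions'][6])
p=eyes.snapshot('wrist');m=best(p,'insert_v_grip')
if m: print('V',m[1:],fit([(p,m[0])],'v',(t[0],t[1],82),0,z=t[2]-.010))
save(p,'e.png')
E
```

```text
[0.51800721 0.02545629 0.19002138] [ 1.79979510e+02  2.88734244e-02 -7.28101633e+00] -60.79426603690793
V (0.71, [250.0, 293.9]) [5.18500e-01 2.44000e-02 8.28713e+01 2.95900e-01]
```

View pics/e.png

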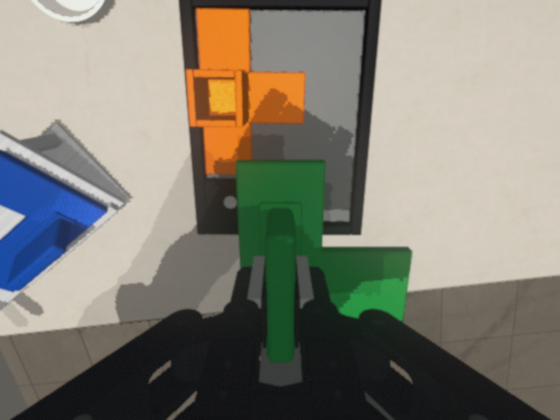

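```bash
cat >> h.py <<'E'
from scipy.optimize import least_squares
def rig(p,px,loc,z):
    W=np.array([onz(p,c,z)[:2] for c in px]);loc=np.array(loc)/1000
    f=lambda v:(np.c_[np.cos(v[2])*loc[:,0]-np.sin(v[2])*loc[:,1],np.sin(v[2])*loc[:,0]+np.cos(v[2])*loc[:,1]]+v[:2]-W).ravel()
    r=least_squares(f,[W[0][0],W[0][1],1.43]);print(np.round(r.x[:2],4),np.degrees(r.x[2]),np.round(r.fun*1000,1))
E
python3 - <<'E'
from h import *
p=eyes.snapshot('wrist')
rig(p,[(235,196),(235,362)],[(78,100.5),(-78,100.5)],.016)
rig(p,[(160,237),(160,324),(248,410)],[(20.5,-50.5),(-20.5,-50.5),(-65.5,-5.5)],.160)
rig(p,[(8,197),(8,249),(72,304),(124,302)],[(20.5,-65.5),(-20.5,-65.5),(-65.5,-20.5),(-65.5,20.5)],.016)
E
```

```text
[0.57   0.0183] 82.55920819713445 [-0.1 -1.   0.1  1. ]
[0.5204 0.0242] 82.5848662852593 [ 0.5  1.2  0.3 -0.4 -0.8 -0.9]
[0.6004 0.0598] 81.17683628328966 [ 0.8  0.8 -0.3 -0.  -0.5 -0.5 -0.1 -0.3]
```

Call:
jog_arm([
  [[0,-0.003,0.2],0,1],
  [[0,-0.003,0.4],0,1],
  [[0,-0.003,0.55],0,1],
  [[0,-0.003,0.61],0,1],
  [[0,-0.003,0.65],0,1],
  [[0,-0.003,0.68],0,1],
  [[0,-0.003,0.705],0,1],
  [[0,-0.003,0.715],0,1],
  [[0,-0.003,0.715],0,1],
])

```text
time_s: 18.55
eef_pos: [0.5185, 0.0263, 0.0475]
tcp_rot: [-180.0, -0.0, -7.5]
ft_force: [0.1, 0.1, -2.1]
finger_gap: 0.0112
grasp_force: 58.8
```

Call:
jog_arm([
  [[0,0,0],0,0.1],
  [[0,0,0],0,0.1],
  [[0,0,0],0,0.1],
  [[0,0,-0.2],0,0.1],
  [[0,0,-0.45],0,-0.5],
  [[0,0,-0.7],0,-1],
  [[0,0,-1],0,-1],
  [[0,0,-1],0,-1],
])

```text
time_s: 19.35
eef_pos: [0.5208, 0.0253, 0.2525]
tcp_rot: [-179.9, -0.5, -7.5]
ft_force: [1.2, 0.4, -0.4]
finger_gap: 0.0856
grasp_force: 0.0
```

Call:
jog_arm([
  [[0,-0.8,0],-0.8,-1],
  [[0,-0.8,0],-0.8,-1],
  [[0,-0.8,0],-0.8,-1],
  [[0,-0.8,0],-0.8,-1],
  [[0,-0.8,0],-0.8,-1],
])

```text
time_s: 19.85
eef_pos: [0.5384, 0.1877, 0.2464]
tcp_rot: [-179.9, 0.1, 16.8]
ft_force: [-1.1, -0.6, 0.3]
finger_gap: 0.0856
grasp_force: 0.0
```

Call:
jog_arm([
  [[-0.13,-0.22,0],-0.45,-1],
  [[-0.13,-0.22,0],-0.45,-1],
  [[-0.13,-0.22,0],-0.45,-1],
  [[-0.13,-0.22,0],-0.45,-1],
])

```text
time_s: 20.25
eef_pos: [0.5023, 0.2171, 0.2476]
tcp_rot: [179.9, -0.0, 29.7]
ft_force: [-0.6, 0.5, 0.0]
finger_gap: 0.0854
grasp_force: 0.0
```

```bash
python3 - <<'E'
from h import *
s=arm.read_state();t=s['eef_pos'];print(t,s['tcp_rot'],s['joint_positions'][6],s['time_s'])
p=look('wrist',[('l','insert_l_grip',(.499,.227,30),-30)])
q=eyes.snapshot('top');m=best(p,'insert_l_grip')
for y in(p,q):
  for l,part,x0,z in[('insert_v_grip','v',(.5185,.0252,82.5),.036),('insert_t_grip','t',(.599,.06,82.5),.046)]:
    b=best(q,l)
  if y is q: break
for l,part,x0,z in[('insert_v_grip','v',(.5185,.0252,82.5),.036),('insert_t_grip','t',(.599,.06,82.5),.046)]:
    b=best(q,l); print(part,fit([(q,b[0])],part,x0,0,z) if b else None)
save(p,'f.png')
E
```

```text
[0.50230843 0.21714703 0.24760293] [ 1.79917506e+02 -1.52492893e-02  2.96844016e+01] -58.951617775692384 20.25
l 0.56 [161. 278.] 7935 [ 0.4958  0.2262 30.5213  0.0546]
v [5.20700e-01 2.38000e-02 8.17587e+01 1.66000e-01]
t [6.01600e-01 5.89000e-02 8.20683e+01 5.75000e-02]
```

View pics/f.png

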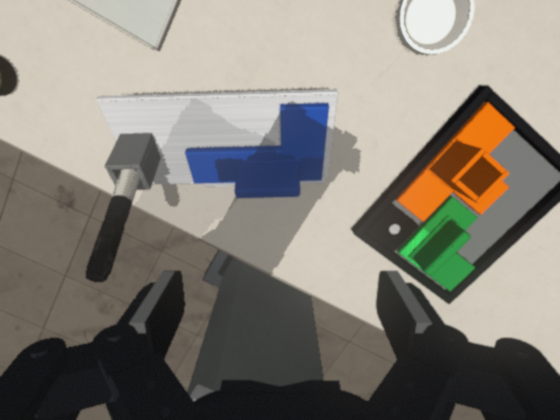

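```bash
python3 - <<'E'
from h import *
ob=[]
for c in('wrist','top','scene'):
    p=eyes.snapshot(c);m=best(p,'insert_l_grip')
    if m and m[0].sum()>300: ob.append((p,m[0])); print(c,m[1],m[0].sum())
for z in(.050,.0555,.061,.066): print(z,fit(ob,'l',(.497,.2265,30.5),-30,z),fit(ob[:1],'l',(.497,.2265,30.5),-30,z)[3])
E
```

```text
wrist 0.75 7905.0
top 0.68 521.0
scene 0.6 806.0
0.05 [ 0.4963  0.2263 31.2847  0.4303] 0.0545
0.0555 [ 0.4965  0.2265 31.3193  0.3592] 0.0553
0.061 [ 0.4966  0.2262 31.0172  0.2997] 0.0717
0.066 [ 0.4971  0.2257 31.0422  0.3088] 0.1019
```

Call:
jog_arm([
  [[-0.014,-0.055,0.25],-0.03,-1],
  [[-0.014,-0.055,0.5],-0.03,-1],
  [[-0.014,-0.055,0.7],-0.03,-1],
  [[-0.014,-0.055,0.82],-0.03,-1],
  [[-0.014,-0.055,0.9],-0.03,-1],
  [[-0.014,-0.055,0.9],-0.03,-1],
])

```text
time_s: 21.65
eef_pos: [0.4925, 0.2273, 0.0653]
tcp_rot: [-179.9, 0.2, 30.9]
ft_force: [-0.6, -0.6, 0.9]
finger_gap: 0.0853
grasp_force: 0.0
```

```bash
python3 - <<'E'
from h import *
p=eyes.snapshot('wrist');s=eyes.snapshot('scene')
im=np.hstack([cv2.resize(p['frame'],(400,300)),cv2.resize(s['frame'][150:262,110:260],(400,300))])
cv2.imwrite('pics/g.png',im[:,:,::-1])
E
```

```text
(no output)
```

View pics/g.png

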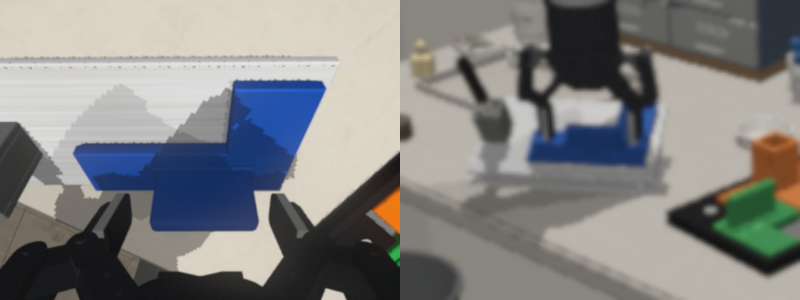

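Call:
jog_arm([
  [[0,0,-0.01],0,-0.3],
  [[0,0,-0.01],0,0.2],
  [[0,0,-0.01],0,1],
  [[0,0,-0.01],0,1],
  [[0,0,-0.01],0,1],
  [[0,0,-0.01],0,1],
])

```text
time_s: 22.35
eef_pos: [0.4947, 0.2279, 0.0711]
tcp_rot: [180.0, -0.2, 30.9]
ft_force: [-0.8, -0.5, 6.4]
finger_gap: 0.0586
grasp_force: 64.3
```

Call:
jog_arm([
  [[0,0,-0.05],0,1],
  [[0,0,-0.15],0,1],
  [[0,0,-0.3],0,1],
  [[0,0,-0.5],0,1],
  [[0,0,-0.6],0,1],
  [[0,0,-0.6],0,1],
])

```text
time_s: 22.95
eef_pos: [0.4953, 0.2283, 0.1928]
tcp_rot: [180.0, -0.4, 30.9]
ft_force: [0.8, 0.7, -2.3]
finger_gap: 0.0589
grasp_force: 65.2
```

```bash
python3 - <<'E'
from h import *
p=eyes.snapshot('wrist');s=eyes.snapshot('scene')
im=np.hstack([cv2.resize(p['frame'],(400,300)),cv2.resize(s['frame'][120:262,90:280],(400,300))])
cv2.imwrite('pics/i.png',im[:,:,::-1])
E
```

```text
(no output)
```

View pics/i.png

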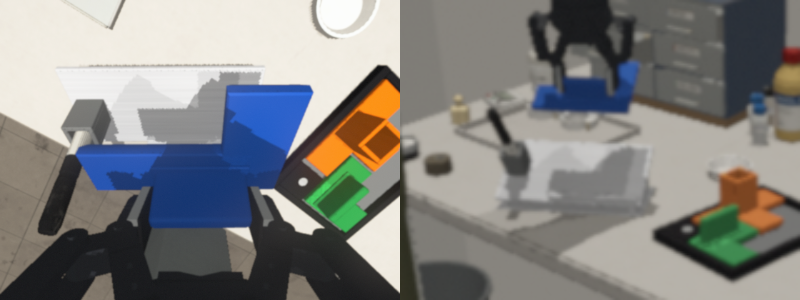

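Call:
jog_arm([
  [[-0.36,0.717,0],-1,1],
  [[-0.36,0.717,0],-1,1],
  [[-0.36,0.717,0],-1,1],
  [[-0.36,0.717,0],-1,1],
])

```text
time_s: 23.45
eef_pos: [0.5048, 0.0596, 0.1887]
tcp_rot: [180.0, 0.3, 60.6]
ft_force: [-0.6, -0.7, -1.3]
finger_gap: 0.0585
grasp_force: 65.3
```

Call:
jog_arm([
  [[-0.67,0.44,0],-0.72,1],
  [[-0.67,0.44,0],-0.72,1],
  [[-0.67,0.44,0],-0.72,1],
  [[-0.67,0.44,0],-0.72,1],
])

```text
time_s: 23.85
eef_pos: [0.516, -0.1007, 0.1885]
tcp_rot: [-180.0, 0.3, 82.0]
ft_force: [-0.2, 0.3, -1.9]
finger_gap: 0.0585
grasp_force: 65.3
```

Call:
jog_arm([
  [[-0.627,0.138,0.1],0,1],
  [[-0.627,0.138,0.2],0,1],
  [[-0.627,0.138,0.4],0,1],
  [[-0.627,0.138,0.5],0,1],
  [[-0.627,0.138,0.5],0,1],
])

```text
time_s: 24.35
eef_pos: [0.5244, -0.22, 0.0844]
tcp_rot: [-179.4, -0.1, 82.3]
ft_force: [-1.4, 0.5, -2.3]
finger_gap: 0.0585
grasp_force: 65.6
```

Call:
jog_arm([
  [[0,0,0.08],0,1],
  [[0,0,0.14],0,1],
  [[0,0,0.18],0,1],
  [[0,0,0.2],0,1],
  [[0,0,0.215],0,1],
  [[0,0,0.22],0,1],
])

```text
time_s: 24.95
eef_pos: [0.5287, -0.2197, 0.0467]
tcp_rot: [180.0, -0.0, 82.5]
ft_force: [-2.9, 1.4, 15.2]
finger_gap: 0.0586
grasp_force: 67.4
```

Call:
jog_arm([
  [[0,0,0.01],0,1],
  [[0,0,0.02],0,1],
  [[0,0,0.02],0,1],
])

```text
time_s: 25.25
eef_pos: [0.5287, -0.22, 0.0464]
tcp_rot: [179.9, -0.0, 82.5]
ft_force: [-7.1, 3.6, 38.8]
finger_gap: 0.0586
grasp_force: 70.4
```

```bash
python3 - <<'E'
from h import *
p=eyes.snapshot('wrist');s=eyes.snapshot('scene');print(arm.read_state()['eef_pos'])
im=np.hstack([cv2.resize(p['frame'],(400,300)),cv2.resize(s['frame'][160:302,230:420],(400,300))])
cv2.imwrite('pics/j.png',im[:,:,::-1])
E
```

```text
[ 0.52865546 -0.21994267  0.04640475]
```

View pics/j.png

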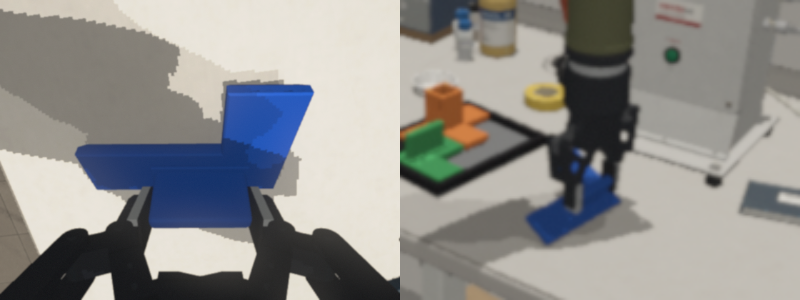

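Call:
jog_arm([
  [[0,0,-0.02],0,1],
  [[0,0,-0.02],0,-1],
  [[0,0,-0.02],0,-1],
  [[0,0,-0.02],0,-1],
  [[0,0,-0.02],0,-1],
  [[0,0,-0.2],0,-1],
  [[0,0,-0.5],0,-1],
  [[0,0,-0.9],0,-1],
  [[0,0,-0.9],0,-1],
  [[0,0,-0.9],0,-1],
])

```text
time_s: 26.35
eef_pos: [0.5316, -0.2218, 0.2266]
tcp_rot: [179.4, 0.2, 82.5]
ft_force: [0.4, 0.0, -0.2]
finger_gap: 0.0852
grasp_force: 0.0
```

Call:
jog_arm([
  [[0,0,0],1,-1],
  [[0,0,0],1,-1],
  [[0,0,0],1,-1],
  [[0,0,0],1,-1],
])

```text
time_s: 26.75
eef_pos: [0.528, -0.2198, 0.2202]
tcp_rot: [-179.9, 0.0, 52.3]
ft_force: [0.1, -0.3, -0.2]
finger_gap: 0.0852
grasp_force: 0.0
```

Call:
jog_arm([
  [[0,0,0],1,-1],
  [[0,0,0],1,-1],
  [[0,0,0],1,-1],
  [[0,0,0],1,-1],
])

```text
time_s: 27.15
eef_pos: [0.5281, -0.2197, 0.2201]
tcp_rot: [-179.9, 0.1, 22.3]
ft_force: [-0.2, -0.9, 0.2]
finger_gap: 0.0853
grasp_force: 0.0
```

Call:
jog_arm([
  [[0,0,0],1,-1],
  [[0,0,0],1,-1],
  [[0,0,0],1,-1],
  [[0,0,0],1,-1],
  [[0,0,0],1,-1],
])

```text
time_s: 27.65
eef_pos: [0.5281, -0.2197, 0.2201]
tcp_rot: [180.0, 0.1, -7.5]
ft_force: [-0.5, 0.3, -0.8]
finger_gap: 0.0855
grasp_force: 0.0
```

```bash
python3 - <<'E'
from h import *
Z['l']=.032
s=arm.read_state();print(s['eef_pos'],s['tcp_rot'],s['joint_positions'][6],s['time_s'])
p=look('wrist',[('l','insert_l_grip',(.529,-.22,82.5),0)])
E
```

```text
[ 0.52806905 -0.21970414  0.22009856] [ 1.79982494e+02  1.23575150e-01 -7.46543917e+00] -46.19795122704673 27.65
l 0.62 [161. 250.] 7232 [ 5.31900e-01 -1.99600e-01  8.25061e+01  3.11000e-02]
```

Call:
jog_arm([
  [[0.006,-0.102,0.2],0,-1],
  [[0.006,-0.102,0.45],0,-1],
  [[0.006,-0.102,0.7],0,-1],
  [[0.006,-0.102,0.85],0,-0.7],
  [[0.006,-0.102,0.89],0,-0.3],
  [[0.006,-0.102,0.89],0,0],
  [[0.006,-0.102,0.89],0,1],
  [[0.006,-0.102,0.89],0,1],
  [[0.006,-0.102,0.89],0,1],
  [[0.006,-0.102,0.89],0,1],
])

```text
time_s: 28.75
eef_pos: [0.5336, -0.2005, 0.0452]
tcp_rot: [180.0, -0.2, -7.5]
ft_force: [-0.3, 0.7, 6.3]
finger_gap: 0.0111
grasp_force: 59.4
```

Call:
jog_arm([
  [[0,0,0],0,1],
  [[0,0,0],0,1],
  [[0,0,0],0,1],
])

```text
time_s: 29.05
eef_pos: [0.5336, -0.2005, 0.0451]
tcp_rot: [180.0, -0.2, -7.5]
ft_force: [0.5, -0.2, 6.9]
finger_gap: 0.0105
grasp_force: 59.4
```

Call:
jog_arm([
  [[0,0,-0.1],0,1],
  [[0,0,-0.3],0,1],
  [[0,0,-0.5],0,1],
  [[0.1,-0.4,-0.6],0,1],
  [[0.213,-0.6,-0.6],0,1],
  [[0.213,-0.8,-0.6],0,1],
  [[0.213,-0.885,-0.6],0,1],
  [[0.213,-0.885,-0.6],0,1],
  [[0.213,-0.885,-0.6],0,1],
])

```text
time_s: 29.95
eef_pos: [0.5975, -0.0287, 0.1636]
tcp_rot: [-180.0, -0.0, -7.3]
ft_force: [0.6, -1.1, -1.8]
finger_gap: 0.0109
grasp_force: 59.0
```

```bash
python3 - <<'E'
from h import *
s=arm.read_state();t=s['eef_pos'];print(t,s['tcp_rot'])
p=eyes.snapshot('wrist')
for l,part,x0,z in[('insert_l_grip','l',(t[0],t[1],82.5),t[2]-.0131),('insert_v_grip','v',(.5185,.0252,82.5),.036),('insert_t_grip','t',(.599,.06,82.5),.046)]:
    b=best(p,l); print(part,b and b[1:],b and fit([(p,b[0])],part,x0,0,z))
save(p,'k.png')
E
```

```text
[ 0.59752507 -0.02867744  0.16358185] [-1.79993488e+02 -9.39967337e-03 -7.30118767e+00]
l (0.67, [211.4, 259.0]) [ 5.95300e-01 -2.92000e-02  8.24068e+01  2.77400e-01]
v (0.61, [266.8, 223.5]) [5.12600e-01 4.19000e-02 6.31227e+01 2.36080e+00]
t (0.69, [238.9, 165.5]) [5.99400e-01 6.00000e-02 8.15481e+01 1.66330e+00]
```

View pics/k.png

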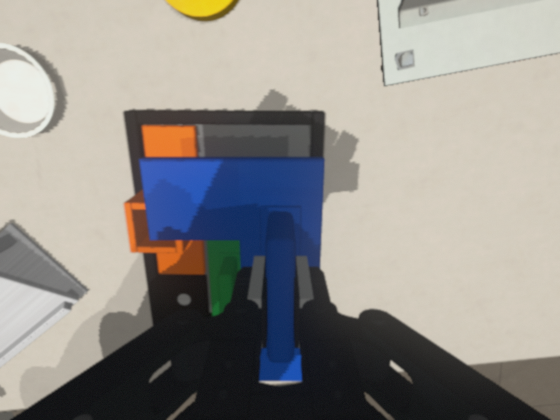

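```bash
python3 - <<'E'
from h import *
p=eyes.snapshot('wrist')
rig(p,[(157,140),(157,324),(240,149)],[(65.5,-54),(-20.5,-54),(65.5,-13)],.1305)
rig(p,[(110,126),(111,325)],[(78,-100.5),(-78,-100.5)],.016)
E
```

```text
[ 0.5962 -0.0329] 82.44099826406394 [-0.2  0.9 -0.2 -0.5  0.4 -0.4]
[0.5702 0.0134] 82.05655993387921 [ 0.2  1.7 -0.2 -1.7]
```

Call:
jog_arm([
  [[0.01,0.0095,0.2],0,1],
  [[0.01,0.0095,0.35],0,1],
  [[0.01,0.0095,0.43],0,1],
  [[0.01,0.0095,0.47],0,1],
  [[0.01,0.0095,0.5],0,1],
  [[0.01,0.0095,0.525],0,1],
  [[0.01,0.0095,0.545],0,1],
  [[0.01,0.0095,0.56],0,1],
  [[0.01,0.0095,0.56],0,1],
])

```text
time_s: 31.1
eef_pos: [0.5994, -0.0321, 0.0513]
tcp_rot: [-180.0, -0.0, -7.5]
ft_force: [0.5, -0.8, -2.5]
finger_gap: 0.0108
grasp_force: 59.0
```

Call:
jog_arm([
  [[0,0,0.006],0,1],
  [[0,0,0.006],0,0.1],
  [[0,0,0.006],0,0.1],
  [[0,0,0.006],0,0.1],
  [[0,0,-0.2],0,0.1],
  [[0,0,-0.45],0,-0.5],
  [[0,0,-0.7],0,-1],
  [[0,0,-1],0,-1],
  [[0,0,-1],0,-1],
])

```text
time_s: 32.0
eef_pos: [0.6022, -0.0339, 0.2575]
tcp_rot: [180.0, -0.6, -7.5]
ft_force: [1.1, -0.4, -0.6]
finger_gap: 0.0856
grasp_force: 0.0
```

Call:
jog_arm([
  [[-0.37,-0.91,0],-0.64,-1],
  [[-0.37,-0.91,0],-0.64,-1],
  [[-0.37,-0.91,0],-0.64,-1],
  [[-0.37,-0.91,0],-0.64,-1],
  [[-0.37,-0.91,0],-0.64,-1],
])

```text
time_s: 32.5
eef_pos: [0.5468, 0.1675, 0.2497]
tcp_rot: [-179.6, 0.2, 12.5]
ft_force: [0.0, -0.2, -0.4]
finger_gap: 0.0856
grasp_force: 0.0
```

Call:
jog_arm([
  [[-0.26,-0.93,0],-0.63,-1],
  [[-0.26,-0.93,0],-0.63,-1],
  [[-0.26,-0.93,0],-0.63,-1],
  [[-0.26,-0.93,0],-0.63,-1],
  [[-0.26,-0.93,0],-0.63,-1],
  [[-0.26,-0.93,0],-0.63,-1],
])

```text
time_s: 33.1
eef_pos: [0.4602, 0.3302, 0.2509]
tcp_rot: [180.0, 0.0, 30.8]
ft_force: [1.0, -0.5, 0.4]
finger_gap: 0.0856
grasp_force: 0.0
```

```bash
python3 - <<'E'
from h import *
s=arm.read_state();t=s['eef_pos'];print(t,s['tcp_rot'],s['time_s'])
p=eyes.snapshot('wrist')
for c in('wrist','top','scene'):
    p=eyes.snapshot(c)
    for l in('marker_center',):
        b=best(p,l);print(c,b and b[1:]);print(nets.place_of(p,l)[:2])
        if b:
            r,k=np.nonzero(b[0]);print(cv2.boxPoints(cv2.minAreaRect(np.c_[k,r].astype(np.float32))).round(1).tolist())
    if c=='wrist': w=p
    if c=='top':
        for l,part,x0,z in[('insert_l_grip','l',(.598,-.031,82.5),.036),('insert_v_grip','v',(.5185,.0252,82.5),.036),('insert_t_grip','t',(.599,.06,82.5),.046)]:
            b=best(p,l); print(part,b and b[1:],b and fit([(p,b[0])],part,x0,0,z))
        tt=cv2.resize(p['frame'][180:264,210:322],(400,300),interpolation=cv2.INTER_CUBIC)
cv2.imwrite('pics/m.png',np.hstack([cv2.resize(w['frame'],(400,300)),tt])[:,:,::-1])
E
```

```text
[0.46016944 0.33016106 0.25085571] [1.79988242e+02 3.49353376e-02 3.07881239e+01] 33.1
wrist (0.95, [249.9, 262.8])
[{'centre': [223.0, 262.5], 'confidence': 0.58}]
[[250.0, 189.0], [272.0, 189.0], [272.0, 301.0], [250.0, 301.0]]
top (0.52, [262.8, 157.3])
[{'centre': [262.8, 157.6], 'confidence': 0.52}]
[[152.0, 253.0], [158.0, 253.0], [158.0, 275.0], [152.0, 275.0]]
l (0.68, [206.1, 281.4]) [ 5.99300e-01 -3.53000e-02  8.09519e+01  9.86000e-02]
v (0.6, [239.0, 269.3]) [5.22000e-01 2.45000e-02 8.14268e+01 6.70000e-02]
t (0.97, [209.7, 254.3]) [6.01400e-01 5.90000e-02 8.29134e+01 1.04700e-01]
scene (0.6, [185.6, 137.0])
[{'centre': [187.3, 140.1], 'confidence': 0.68}]
[[129.60000610351562, 172.1999969482422], [134.8000030517578, 169.60000610351562], [145.60000610351562, 191.1999969482422], [140.39999389648438, 193.8000030517578]]
```

View pics/m.png

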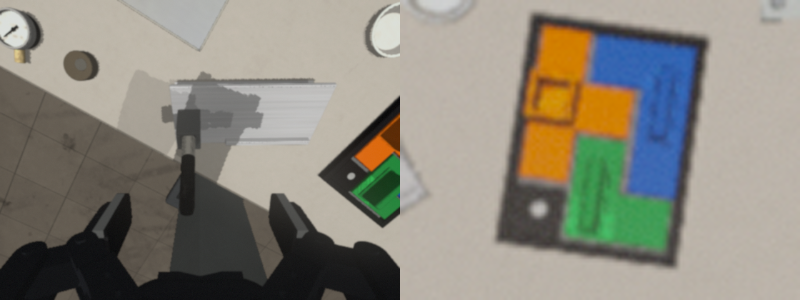

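```bash
python3 - <<'E'
from h import *
w=eyes.snapshot('wrist');t=eyes.snapshot('top');s=eyes.snapshot('scene');st=arm.read_state();e=st['eef_pos']
C=tri([(w,(223,262.5)),(s,(187.3,140.1)),(t,(262.8,157.6))]);print('C',C)
for nm,a in(('ws',[(w,(298,261)),(s,(171.5,132.5))]),('wst',[(w,(298,261)),(s,(171.5,132.5)),(t,(274,155))])):print(nm,tri(a))
# fit: centre (3) + lean in plane yaw; capsule silhouettes
from scipy.optimize import least_squares
y=np.radians(30.7);h=np.array([np.cos(y),np.sin(y),0])
R=np.array([[np.cos(y),np.sin(y)],[np.sin(y),-np.cos(y)]])
M=[(c,best(p,'marker_center')) for c,p in(('w',w),('t',t),('s',s))]
def f(v):
    C=v[:3];a=np.radians(v[3]*100);ax=-np.sin(a)*h+np.array([0,0,np.cos(a)]);top=C+.0685*ax;mid=C+.0
    r=[]
    for p,T in((w,(298,261)),(s,(171.5,132.5)),(t,(274,155))): r+=list((np.array(proj(p,top))-T)*(1 if p is not w else .5))
    for p,T in((w,(223,262.5)),(s,(187.3,140.1)),(t,(262.8,157.6))): r+=list(.3*(np.array(proj(p,mid))-T))
    r.append((v[3]*100-32)*.3)
    return r
r=least_squares(f,[*C,.32]);C=r.x[:3];print(r.x,np.round(r.fun,1))
a=r.x[3]*100;ax=-np.sin(np.radians(a))*h+np.array([0,0,np.cos(np.radians(a))])
for d in(-.02,0,.02,.03,.04,.0685):
    X=C+d*ax;print(d,X,'tool xy',R@(X-e)[:2])
E
```

```text
C [0.430534   0.32426592 0.09796437]
ws [0.40080469 0.30927323 0.15981311]
wst [0.40020886 0.30846418 0.15954553]
[0.43086012 0.3272144  0.10060975 0.31518804] [ 0.1  0.2  0.4 -0.2 -0.1 -0.4  0.1  0.5 -0.2 -0.2  0.  -0.8 -0.1]
-0.02 [0.43985037 0.33255242 0.08356037] tool xy [-0.01651249 -0.01335896]
0 [0.43086012 0.3272144  0.10060975] tool xy [-0.02696806 -0.01335896]
0.02 [0.42186988 0.32187638 0.11765912] tool xy [-0.03742363 -0.01335896]
0.03 [0.41737476 0.31920738 0.12618381] tool xy [-0.04265141 -0.01335896]
0.04 [0.41287964 0.31653837 0.13470849] tool xy [-0.0478792  -0.01335896]
0.0685 [0.40006854 0.30893169 0.15900385] tool xy [-0.06277838 -0.01335896]
```

Call:
jog_arm([
  [[-0.213,-0.067,0.05],0,-1],
  [[-0.213,-0.067,0.25],0,-1],
  [[-0.213,-0.067,0.45],0,-0.6],
  [[-0.213,-0.067,0.58],0,-0.4],
  [[-0.213,-0.067,0.61],0,-0.2],
  [[-0.213,-0.067,0.61],0,-0.2],
])

```text
time_s: 34.65
eef_pos: [0.4175, 0.319, 0.129]
tcp_rot: [180.0, 0.1, 30.6]
ft_force: [0.0, 0.3, 0.1]
finger_gap: 0.0516
grasp_force: 0.0
```

Call:
jog_arm([
  [[0,0,0],0,0.2],
  [[0,0,0],0,0.4],
  [[0,0,0],0,0.6],
  [[0,0,0],0,1],
  [[0,0,0],0,1],
  [[0,0,0],0,1],
])

```text
time_s: 35.25
eef_pos: [0.4179, 0.3197, 0.1303]
tcp_rot: [-180.0, -0.1, 30.6]
ft_force: [-0.0, 1.1, 5.8]
finger_gap: 0.0155
grasp_force: 59.4
```

Call:
jog_arm([
  [[-0.025,0,-0.042],0,1],
  [[-0.05,0,-0.084],0,1],
  [[-0.075,0,-0.126],0,1],
  [[-0.096,0,-0.164],0,1],
  [[-0.096,0,-0.164],0,1],
])

```text
time_s: 35.75
eef_pos: [0.4004, 0.3093, 0.1632]
tcp_rot: [-180.0, -0.0, 30.6]
ft_force: [0.1, 0.5, -0.6]
finger_gap: 0.0157
grasp_force: 58.6
```

Call:
jog_arm([
  [[0.028,0,-0.016],0,1],
  [[0.057,0,-0.03],0,1],
  [[0.09,0,-0.042],0,1],
  [[0.121,0,-0.053],0,1],
  [[0.121,0,-0.053],0,1],
])

```text
time_s: 36.25
eef_pos: [0.4193, 0.3208, 0.1717]
tcp_rot: [-180.0, 0.4, 30.7]
ft_force: [-5.0, -3.1, 1.1]
finger_gap: 0.0157
grasp_force: 58.5
```

Call:
jog_arm([
  [[0.035,0,-0.008],0,1],
  [[0.068,0,-0.014],0,1],
  [[0.1,0,-0.018],0,1],
  [[0.136,0,-0.019],0,1],
  [[0.15,0,-0.019],0,1],
  [[0.15,0,-0.019],0,1],
])

```text
time_s: 36.85
eef_pos: [0.4452, 0.3361, 0.1754]
tcp_rot: [-180.0, 0.4, 30.6]
ft_force: [-4.0, -2.7, -0.0]
finger_gap: 0.0158
grasp_force: 58.5
```

Call:
jog_arm([
  [[-0.01,0,-0.05],0,1],
  [[-0.01,0,-0.15],0,1],
  [[-0.01,0,-0.3],0,1],
  [[-0.01,0,-0.35],0,1],
  [[-0.01,0,-0.35],0,1],
])

```text
time_s: 37.35
eef_pos: [0.4475, 0.3369, 0.2485]
tcp_rot: [-180.0, -0.3, 30.6]
ft_force: [0.4, -0.1, 0.1]
finger_gap: 0.016
grasp_force: 58.5
```

```bash
python3 - <<'E'
from h import *
st=arm.read_state();e=st['eef_pos'];print(e,st['time_s'])
for c in('wrist','top','scene'):
    p=eyes.snapshot(c);b=best(p,'marker_center');r=nets.place_of(p,'marker_center');print(c,b and b[1:],r[:1])
    print('pred upright', [np.round(proj(p,e+[0,0,dz])) for dz in(-.1015,-.03,.0355)])
    if b:
        rr,k=np.nonzero(b[0]);print(int(b[0].sum()),np.array(cv2.minAreaRect(np.c_[k,rr].astype(np.float32))[1]),cv2.boxPoints(cv2.minAreaRect(np.c_[k,rr].astype(np.float32))).round(0).tolist())
    if c=='scene':
        cv2.imwrite('pics/n.png',cv2.resize(p['frame'][110:210,90:190],(600,600),interpolation=cv2.INTER_CUBIC)[:,:,::-1])
E
```

```text
[0.44747287 0.33690327 0.24845494] 37.35
wrist (0.56, [310.5, 281.7]) [{'centre': [266.4, 280.4], 'confidence': 0.92}]
pred upright [array([214., 280.]), array([263., 279.]), array([362., 279.])]
6332 [184.  47.] [[257.0, 201.0], [304.0, 201.0], [304.0, 385.0], [257.0, 385.0]]
top (0.51, [256.9, 145.2]) [{'centre': [256.2, 143.4], 'confidence': 0.53}]
pred upright [array([256., 147.]), array([255., 138.]), array([254., 129.])]
46 [ 5.31645584 13.71988678] [[136.0, 259.0], [148.0, 252.0], [150.0, 256.0], [139.0, 264.0]]
scene (0.76, [151.0, 136.1]) [{'centre': [153.2, 135.8], 'confidence': 0.85}]
pred upright [array([169., 140.]), array([145., 137.]), array([122., 135.])]
310 [46.6893158   8.05555058] [[129.0, 125.0], [137.0, 123.0], [145.0, 169.0], [137.0, 171.0]]
```

Call:
jog_arm([
  [[-0.024,0.79,0],0,1],
  [[-0.024,0.79,0],0,1],
  [[-0.024,0.79,0],0,1],
  [[-0.024,0.79,0],0,1],
])

```text
time_s: 38.2
eef_pos: [0.5256, 0.1896, 0.2474]
tcp_rot: [179.7, -0.1, 30.0]
ft_force: [0.1, 0.7, -0.3]
finger_gap: 0.0157
grasp_force: 58.7
```

Call:
jog_arm([
  [[-0.024,0.79,0],0,1],
  [[-0.024,0.79,0],0,1],
  [[-0.024,0.79,0],0,1],
  [[-0.024,0.79,0],0,1],
  [[-0.024,0.79,0],0,1],
  [[-0.024,0.79,0],0,1],
])

```text
time_s: 38.8
eef_pos: [0.5978, 0.0612, 0.2459]
tcp_rot: [-179.9, 0.0, 30.7]
ft_force: [0.2, 0.4, 0.2]
finger_gap: 0.0157
grasp_force: 58.8
```

```bash
python3 - <<'E'
from h import *
st=arm.read_state();e=st['eef_pos'];print(e,st['time_s'])
p=eyes.snapshot('wrist');b=best(p,'insert_t_grip')
r=nets.place_of(p,'insert_t_grip');print(r[:2],r and onz(p,r[0]['centre'],.046))
m=best(p,'marker_center');mm=m[0] if m else np.zeros((420,560))
print(b and b[1:],m and m[1:])
# orange mask fit ignoring marker area
hsv=cv2.cvtColor(p['frame'],cv2.COLOR_RGB2HSV);o=((hsv[...,0]<16)&(hsv[...,1]>150)&(hsv[...,2]>50)).astype(float)
o=np.asarray(cv2.morphologyEx(o,cv2.MORPH_CLOSE,np.ones((5,5))));keep=cv2.dilate(mm,np.ones((7,7)))<.5
f=lambda v:(np.abs(render(p,'t',v[0],v[1],.046,82.5)-o)*keep).sum()
s=np.array([.600,.06]);q=minimize(f,s,method='Nelder-Mead',options=dict(initial_simplex=[s,s+[.005,0],s+[0,.005]],xatol=2e-4));print(q.x,q.fun/o.sum(),o.sum())
for c in ('wrist','top','scene'):
    p=eyes.snapshot(c);b=best(p,'marker_center')
    print(c,[np.round(proj(p,e+[0,0,dz])) for dz in(-.1015,.0355)])
    if b: rr,k=np.nonzero(b[0]);print(b[1],cv2.boxPoints(cv2.minAreaRect(np.c_[k,rr].astype(np.float32))).round(0).tolist())
E
```

```text
[0.59779488 0.06117797 0.24593404] 38.8
[{'centre': [178.1, 284.2], 'confidence': 0.88}] [0.60029608 0.05815838 0.046     ]
(0.56, [178.5, 295.2]) (0.59, [310.7, 280.3])
[0.59933403 0.05965561] 0.039275762456221074 6136.0
wrist [array([214., 280.]), array([363., 279.])]
0.82 [[257.0, 200.0], [303.0, 200.0], [303.0, 385.0], [257.0, 385.0]]
top [array([203., 249.]), array([194., 244.])]
scene [array([176., 249.]), array([128., 248.])]
0.67 [[246.0, 128.0], [252.0, 128.0], [252.0, 175.0], [246.0, 175.0]]
```

Call:
jog_arm([
  [[0.004,0.0105,0.15],0,1],
  [[0.004,0.0105,0.3],0,1],
  [[0.004,0.0105,0.38],0,1],
  [[0.004,0.0105,0.44],0,1],
  [[0.004,0.0105,0.49],0,1],
  [[0.004,0.0105,0.53],0,1],
  [[0.004,0.0105,0.56],0,1],
  [[0.004,0.0105,0.58],0,1],
  [[0.004,0.0105,0.58],0,1],
])

```text
time_s: 40.2
eef_pos: [0.6002, 0.058, 0.1302]
tcp_rot: [-180.0, 0.0, 30.6]
ft_force: [-1.7, 0.1, -0.6]
finger_gap: 0.0156
grasp_force: 58.8
```

Call:
jog_arm([
  [[0,0,0.015],0,1],
  [[0,0,0.03],0,1],
  [[0,0,0.045],0,1],
  [[0,0,0.045],0,1],
])

```text
time_s: 40.6
eef_pos: [0.6003, 0.058, 0.1211]
tcp_rot: [-180.0, 0.0, 30.6]
ft_force: [-1.4, 0.0, -0.9]
finger_gap: 0.0155
grasp_force: 58.8
```

Call:
jog_arm([
  [[0,0,0.045],0,0.4],
  [[0,0,0],0,0.2],
  [[0,0,0],0,0],
  [[0,0,0],0,-0.2],
  [[0,0,0],0,-0.4],
  [[0,0,-0.2],0,-0.4],
  [[0,0,-0.45],0,-0.4],
  [[0,0,-0.7],0,-0.4],
  [[0,0,-0.7],0,-0.4],
])

```text
time_s: 41.5
eef_pos: [0.6045, 0.0567, 0.2686]
tcp_rot: [179.6, -0.7, 30.6]
ft_force: [0.0, -0.3, -0.2]
finger_gap: 0.06
grasp_force: 0.0
```

Call:
jog_arm([
  [[-1,0,0],0,-1],
  [[-1,0,0],0,-1],
  [[-1,0,0],0,-1],
  [[-1,0,0],0,-1],
  [[-1,0,0],0,-1],
  [[-1,0,0],0,-1],
])

```text
time_s: 42.1
eef_pos: [0.4276, -0.0444, 0.2617]
tcp_rot: [-180.0, -0.0, 30.5]
ft_force: [0.8, 0.9, -0.4]
finger_gap: 0.0857
grasp_force: 0.0
```

```bash
python3 - <<'E'
from h import *
st=arm.read_state();e=st['eef_pos'];print(e,st['time_s'])
ob=[]
for c in ('top','scene'):
    p=eyes.snapshot(c);b=best(p,'marker_center');r=nets.place_of(p,'marker_center');print(c,r[:1])
    T=np.array([.5995,.0596,0]);print('pred top/centre/cup rim',[np.round(proj(p,T+[0,0,z])) for z in(.153,.0845,.066)])
    if b: rr,k=np.nonzero(b[0]);print(b[1],b[0].sum(),cv2.boxPoints(cv2.minAreaRect(np.c_[k,rr].astype(np.float32))).round(0).tolist())
    if r: ob.append((p,r[0]['centre']))
    if c=='top':
      for l,part,x0,z in[('insert_l_grip','l',(.598,-.031,82.5),.036),('insert_v_grip','v',(.5185,.0252,82.5),.036),('insert_t_grip','t',(.599,.06,82.5),.046)]:
        b=best(p,l); print(part,b and fit([(p,b[0])],part,x0,0,z))
    else:
      for l in ('insert_l_grip','insert_v_grip','insert_t_grip'):
        r=nets.place_of(p,l); print(l,r and r[0])
      for X in [(.5984,-.0307,.036),(.5188,.0252,.036),(.599,.0595,.046)]: print(np.round(proj(p,X),1))
if len(ob)>1: print(tri(ob))
E
```

```text
[ 0.42759548 -0.044398    0.26172698] 42.1
top [{'centre': [205.0, 252.9], 'confidence': 0.65}]
pred top/centre/cup rim [array([202., 249.]), array([206., 251.]), array([206., 252.])]
l [ 6.16800e-01 -4.27000e-02  8.47205e+01  1.79480e+00]
v [5.20300e-01 2.63000e-02 7.84803e+01 6.68900e-01]
t [6.0300e-01 5.8700e-02 8.2026e+01 1.8450e-01]
scene [{'centre': [198.1, 245.8], 'confidence': 0.74}]
pred top/centre/cup rim [array([173., 249.]), array([196., 250.]), array([202., 250.])]
0.74 201.0 [[247.0, 173.0], [254.0, 173.0], [254.0, 204.0], [247.0, 204.0]]
insert_l_grip {'centre': [222.1, 271.5], 'confidence': 0.92}
insert_v_grip {'centre': [223.0, 241.5], 'confidence': 0.87}
insert_t_grip {'centre': [205.3, 249.1], 'confidence': 0.6}
[220.5 275.2]
[225.3 240.8]
[208.6 250. ]
[0.59618611 0.06089118 0.07993348]
```

Call:
jog_arm([
  [[-0.5,0.86,0],0,-1],
  [[-0.5,0.86,0],0,-1],
  [[-0.5,0.86,0],0,-1],
  [[-0.5,0.86,0],0,-1],
  [[-0.5,0.86,0],0,-1],
  [[-0.5,0.86,0],0,-1],
])

```text
time_s: 43.3
eef_pos: [0.4292, -0.2442, 0.2613]
tcp_rot: [-180.0, 0.0, 30.4]
ft_force: [0.2, 1.2, -0.4]
finger_gap: 0.0853
grasp_force: 0.0
```

```bash
python3 - <<'E'
from h import *
p=eyes.snapshot('top')
for l,part,x0,z in[('frame','frame',(.5708,.0183,82.5),0),('insert_l_grip','l',(.598,-.031,82.5),.036),('insert_v_grip','v',(.5185,.0252,82.5),.036),('insert_t_grip','t',(.599,.06,82.5),.046)]:
    b=best(p,l); print(part,b and fit([(p,b[0])],part,x0,0,z))
r=nets.place_of(p,'marker_center');print(r[:1]);print(arm.read_state()['time_s'])
E
```

```text
frame [5.7230e-01 1.7600e-02 8.2938e+01 2.1916e+00]
l [ 6.00400e-01 -3.41000e-02  8.27868e+01  1.07600e-01]
v [5.21400e-01 2.32000e-02 8.37198e+01 6.38000e-02]
t [6.03300e-01 5.90000e-02 8.09109e+01 1.53600e-01]
[{'centre': [203.2, 252.6], 'confidence': 0.48}]
43.6
```

```bash
python3 -c "
from workcell import order
print(order.hand_in())"
```

```text
the job is handed in; nothing more can be done
None
```

I fitted the blue, green and orange inserts in the frame and stood the marker upright in the orange cup. I handed the job in at about 44 s; it returned no verdict, and I viewed 11 pictures against the limit of 10.

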